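# Fetch the blood vial from the drawer behind the jars

### The job

Fetch the purple-capped blood vial from the cabinet's top drawer: first set the two jars that block the drawer upright on the empty steel tray, then pull the drawer right out to its stop, take the vial and lay it in the big kidney dish. Leave the cryovial in the drawer, push the drawer fully shut, and finally put each jar back upright in the well of the jar stand that it came from.

Things in the scene. Friction and masses are not known exactly. Their poses are not given: they have to be found in the camera images.
- specimen_pot: Clear specimen pot with a white screw lid fixed on it, loose. 59 mm wide at the top, 60 mm over the lid, 69 mm high, about 52 mm wide at the foot. Origin at the centre of its underside, z up. It starts in either well of the jar stand, its foot 5 mm above the table; grip it across the lid or upper wall.
- amber_bottle: Brown (amber) round bottle with a white cap and a paper label, loose. Body 56 mm wide up to about 55 mm height, narrowing above, 95 mm high in all. Origin at the centre of its underside, z up. It starts in the other well of the jar stand; grip it across the body.
- jar_stand: White low jar stand, fixed, 86 (x) x 200 (y) x 13 mm high; two round wells 70 mm wide, 8 mm deep, centred at y = +58 and -58 mm of its frame, floors 5 mm above the table. Origin at the centre of its underside; +x points to the cabinet, straight behind it. Jars in it stand in the way of the top drawer from about 70 mm out; the drawer passes over the empty stand.
- cabinet: Light grey desk cabinet with two drawers, fixed, 138 (x) x 200 (y) x 96 mm high. Origin at the centre of its underside; its front faces its own -x (toward the robot) and the drawers slide out to -x. The front edge of its top is at x = -56 mm; with the drawers shut the tips of their tabs are at x = -69 mm. Only the top drawer moves.
- cabinet_drawer1 (a joint): How far the top drawer is pulled out, m: 0 shut, 0.085 the stop. Starts 0.054 to 0.064 open and slides easily (0.4 N). Front panel 3 mm thick, 192 mm wide, top edge 92 mm above the table; filled by a grey insert with a raised 10 mm edge and a divider, making two pockets; their floors are 68 mm above the table.
- drawer_tab (a point): Middle of the pull tab on the top drawer's front, moving with it, 76 mm above the table; axes as the cabinet's. The tab is a level plate 50 mm wide (y), 4 mm thick, standing out 12 mm from the panel (6 mm each way of this point in x): pinch it from above across its 50 mm width. The panel's inside face lies 9 mm behind this point (+x).
- blood_vial: Dark red blood vial with a purple cap, lying in one pocket of the top drawer, loose. 75 mm long along its own y (cap at the -y end, 16 mm wide; body 12 to 13 mm wide), 15 mm high. Origin at the middle of its length, on its underside. Grip it across its width.
- cryovial: Small clear cryovial with a ribbed whitish cap, 48 mm long along its own y, 13 mm wide, lying in the other pocket of the top drawer, loose. Origin on its underside. It stays in the drawer.
- steel_tray: Empty shallow steel instrument tray, fixed, 250 (x) x 150 (y) mm, on low feet, rim 20 mm and inner floor 8 mm above the table. Origin at the centre of its underside, 3 mm above the table.
- kidney_dish: Big brown moulded-pulp kidney dish, fixed, 300 mm long along its own y, 142 mm wide (x), rim 45 mm high, floor 6 mm above the table; the flat floor is about 75 mm wide (x) at its middle, the walls slope outward. Origin at its middle, on its underside, 3 mm above the table. The dish at the back right corner is not used.
Not all that is in view belongs to the job. What is shaped like the specimen_pot but red is not meant.

How it is judged:
On the way, in this order (a step that is already met when the one before it is completed fails the run):
1. both jars stand released and upright on the steel tray (x of specimen_pot in the frame of steel_tray between -0.13 and 0.13 m and y of specimen_pot in the frame of steel_tray between -0.08 and 0.08 m and z of specimen_pot in the frame of steel_tray between -0.005 and 0.012 m and angle between each of specimen_pot, amber_bottle's own z axis and vertical below 0.15 rad and linear speed of each of specimen_pot, amber_bottle below 0.03 m/s and contact force between the fingers and specimen_pot below 0.1 N and x of amber_bottle in the frame of steel_tray between -0.13 and 0.13 m and y of amber_bottle in the frame of steel_tray between -0.08 and 0.08 m and z of amber_bottle in the frame of steel_tray between -0.005 and 0.012 m and contact force between the fingers and amber_bottle below 0.1 N), for 0.2 s.
2. the top drawer is pulled right out (value of joint cabinet_drawer1 above 0.076 m), for 0.2 s.
At the end, for the whole second after the job is handed in: The blood vial lies at rest inside the big kidney dish; the top drawer is shut to within 6 mm with the cryovial still inside; both jars stand upright and at rest in the jar stand, each within 12 mm of where it stood at the start (value of joint cabinet_drawer1 below 0.006 m and distance of each of specimen_pot, amber_bottle from where it was at the start of the episode below 0.012 m and angle between each of specimen_pot, amber_bottle's own z axis and vertical below 0.1 rad and linear speed of each of specimen_pot, amber_bottle, blood_vial, cryovial below 0.02 m/s and x of blood_vial in the frame of kidney_dish between -0.06 and 0.06 m and y of blood_vial in the frame of kidney_dish between -0.12 and 0.12 m and z of blood_vial in the frame of kidney_dish between -0.005 and 0.03 m and x of cryovial in the frame of drawer_tab between 0 and 0.14 m and y of cryovial in the frame of drawer_tab between -0.1 and 0.1 m and z of cryovial in the frame of drawer_tab between -0.03 and 0.02 m); the robot touches nothing.
It fails at once if a jar is tipped over (angle between any of specimen_pot, amber_bottle's own z axis and vertical above 0.6 rad).
It also fails if it takes over 141 s, if anything falls off the work surface, if the arm or the gripper's body presses on something with over 40 N, if the wrist force passes 120 N, or if a joint passes its speed limit or range.

### The arm

A 6-joint arm with a two-finger parallel gripper is mounted at the origin on a cart in front of the work surface, level with it; the furniture and walls round the work are solid. World frame = base frame: x ahead of the robot, y to its left, z up, the work surface at z = 0. Lengths are in m, angles in rad, forces in N, time in s.
With the tool pointing down it reaches from about 0.325 to 0.9 m from the base axis. Payload 6.1 kg.
Tool frame: the origin (TCP) lies at the very end of the fingers, on their centre line; the grasp point (between the pads) lies 19 mm behind it; z points along the fingers, y is the line along which they close (so a half turn about z gives the same grasp; the last joint's range is limited). The gripper opens to 85 mm and grips with 20 to 120 N. Pads are 22 mm wide; open, the fingers measure 114 mm over their backs; the gripper's body (76 mm by 85 mm) begins 54 mm behind the grasp point. The pads swing forward as they close: fully open they stand 13 mm farther back than shut.
Start: joints at [0.987, 0.22, 1.526, -0, 1.395, -0.126], TCP at [0.276, 0.561, 0.231] pointing down, gripper open.
Joint ranges: [-2.98, 2.98], [-0.91, 2.08], [0.09, 2.57], [-1.24, 4.39], [0.2, 2.65], [-2.68, 2.68]. Speed limits (rad/s): [2.57, 2.57, 3.01, 3.14, 3.14, 3.14].

### API

Orientations are given as a rotation vector (axis times angle).
In Python, from cell import bot gives the robot as it stands. Calls block until the motion is done:
- bot.goto(position, orientation): joint-space move of the TCP to a pose.
- bot.move_l(position, feed=0.15, attitude=None, force_limit=None): straight line of the TCP; attitude=None keeps the orientation; feed is the mean speed in m/s. With force_limit (N) it stops when the force on the tool has changed by that much, and returns True; else False.
- bot.goto_joints(angles): joint-space move.
- bot.grip(opening, squeeze=None): finger opening in m; squeeze is the grip in N (None keeps the last); returns when the fingers have stopped.
- bot.dwell(seconds).
- bot.solve_ik(position, orientation): joint angles nearest the present ones, or None.
- bot.read_state(): the state.
- bot.get_image(name): name is "scene" or "top" or "wrist"; returns the picture (400x640x3 uint8, red, green, blue); there is no depth.
- bot.get_calibration(name): a dict with "fov_y" (degrees; the focal length in pixels is half the picture's height over the tangent of half this angle, whatever the lens; pixels are square), "cx", "cy" (the principal point, pixels), "position" and "rotation" of the camera in the world; the wrist camera has in their place "hand_eye" (4x4, takes a point from camera to tool coordinates, whose origin is the TCP and whose axes are the flange's). Camera axes: x right, y down, z forward; pixel columns grow to the right and rows downward; lengths in m; the calibration is good to about 2 mm. A picture is of the moment at which its call begins: read the wrist's pose just before it. get_calibration takes no time and is no camera call.
A pose or a line that the arm cannot do raises bot.MotionError and nothing moves.
- bot.finish_job(): hands the job in; it is judged then, once.
The state is a dict: "t": time; "joint_pos": joint angles; "joint_vel": joint speeds; "joint_efforts": joint torques, N m; "tcp_pos": TCP position; "orientation": TCP orientation; "ft_force": force on the tool from outside, world axes, zero at the start; "torque": the same for the moment, N m; "finger_gap": finger opening in m; "gripper_force": force on a finger pad.
Only numpy, scipy, OpenCV 4.12 (cv2) and the standard library are available. Lean on these libraries where they do the work, as an engineer would, in place of code of your own. Each camera call takes 0.05 s, during which the arm holds its last target. There are 200 camera calls.

## Working session

There is one attempt and no reset: what is moved stays moved. The work goes in short steps, each a Python script; the robot and the scene stay as the last script left them, time stands still between calls to the robot, and variables do not carry over. Pictures are saved under pics/ and viewed, at most 14 in all, crops included, and the job is handed in when it is done.

```bash
ls; mkdir -p pics; python3 - <<'E'
from cell import bot
import cv2
for n in("scene","top"):
    cv2.imwrite(f"pics/{n}0.png",bot.get_image(n)[:,:,::-1]); print(n,bot.get_calibration(n))
print(bot.get_calibration("wrist")); s=bot.read_state(); print(s)
E
```

```text
pics
scene {'fov_y': 42.760256007631185, 'cx': 310.49495942702794, 'cy': 200.5411437796284, 'position': array([-0.32797469, -0.78290799,  1.1105968 ]), 'rotation': array([-2.10907201,  0.99156835, -0.42300742])}
top {'fov_y': 56.114848828461845, 'cx': 322.4742979481732, 'cy': 196.71890161122417, 'position': array([ 0.30898389, -0.017033  ,  1.17742083]), 'rotation': array([-2.02991484,  2.15109125, -0.26090096])}
{'fov_y': 59.135749957998215, 'cx': 321.34410738936697, 'cy': 195.99036885984265, 'hand_eye': array([[-8.27117489e-05, -9.52478061e-01, -3.04607185e-01,
         7.76263510e-02],
       [ 9.99999831e-01, -2.53922224e-04,  5.22455215e-04,
        -6.53987697e-04],
       [-5.74973664e-04, -3.04607090e-01,  9.52477921e-01,
        -1.41779652e-01],
       [ 0.00000000e+00,  0.00000000e+00,  0.00000000e+00,
         1.00000000e+00]])}
{'t': 0.1, 'joint_pos': array([ 9.86940417e-01,  2.21165719e-01,  1.52751358e+00,  1.03959166e-05,
        1.39471713e+00, -1.26078758e-01]), 'joint_vel': array([-0.00093614, -0.00197657, -0.00046891,  0.00149494,  0.00083352,
        0.00049526]), 'joint_efforts': array([ 1.85065655e-03, -4.98248613e+01, -3.90546298e+01, -3.32102109e-04,
        5.69467069e-03, -9.24393089e-05]), 'tcp_pos': array([0.27590026, 0.56018441, 0.23028828]), 'orientation': array([-7.12670502e-01, -3.05903567e+00,  2.65059011e-03]), 'ft_force': array([0.3681252 , 1.66787855, 0.76626414]), 'torque': array([ 0.01389009, -0.02389665,  0.020131  ]), 'gripper_force': 0.0, 'finger_gap': 0.08586308165568686}
```

View pics/scene0.png

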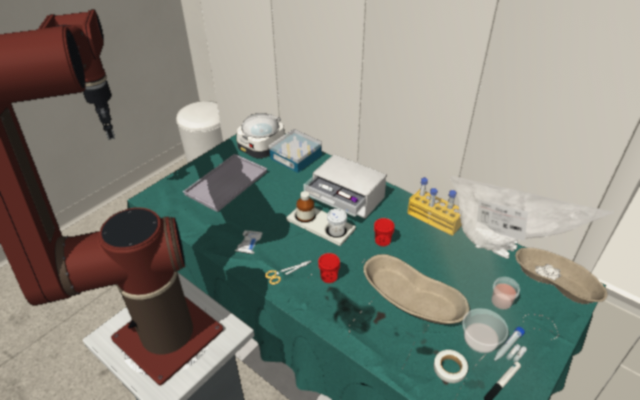

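View pics/top0.png

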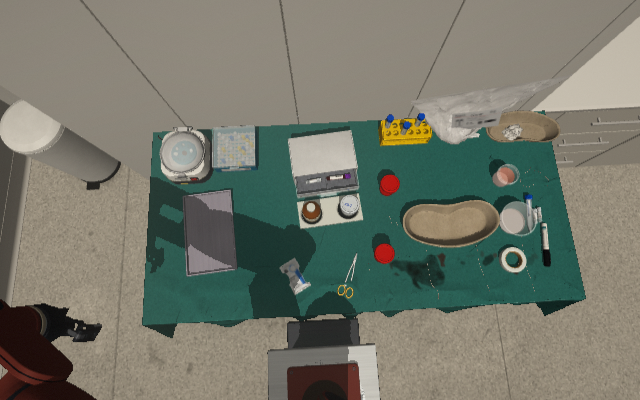

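The top view shows the stand at about (331,211) with the bottle at (312,211) and the pot at (349,205). The drawer is at (328,182), the tray at (210,232) and the dish at (451,222). I'll take rough positions from this, then refine them with the wrist camera.

```bash
cat > h.py <<'E'
import numpy as np, cv2
from cell import bot
from scipy.spatial.transform import Rotation as R
def cam(n, st=None):
    c=bot.get_calibration(n); f=200/np.tan(np.radians(c['fov_y']/2))
    if 'hand_eye' in c:
        s=st or bot.read_state(); H=np.eye(4); H[:3,:3]=R.from_rotvec(s['orientation']).as_matrix(); H[:3,3]=s['tcp_pos']
        M=H@np.array(c['hand_eye'])
        return f,c['cx'],c['cy'],M[:3,3],M[:3,:3]
    return f,c['cx'],c['cy'],np.array(c['position']),R.from_rotvec(c['rotation']).as_matrix()
def ray(K,uv,z):
    f,cx,cy,p,M=K; uv=np.atleast_2d(np.asarray(uv,float))
    d=np.c_[(uv[:,0]-cx)/f,(uv[:,1]-cy)/f,np.ones(len(uv))]@M.T
    return p+d*((z-p[2])/d[:,2])[:,None]
def proj(K,P):
    f,cx,cy,p,M=K; q=(np.atleast_2d(P)-p)@M
    return np.c_[cx+f*q[:,0]/q[:,2],cy+f*q[:,1]/q[:,2]]
def down(yaw):
    """tool z down; tool x at angle yaw in world xy (tool y = closing line at yaw-90deg)"""
    c,s=np.cos(yaw),np.sin(yaw)
    return R.from_matrix(np.array([[c,s,0],[s,-c,0],[0,0,-1]])).as_rotvec()
E
python3 - <<'E'
from h import *
K=cam('top'); np.set_printoptions(precision=4,suppress=True)
for n,uv,z in [('bottle cap',(311,206),.1),('pot',(349,202),.074),('stand',(331,211),.013),('tray corners',(184,194),.02),('',(232,190),.02),('',(235,270),.02),('',(187,275),.02),('dish L',(403,224),.048),('dish R',(499,217),.048),('cab',(289,139),.096),('',(354,131),.096),('',(358,170),.096),('',(294,178),.096)]:
    print(n,ray(K,uv,z)[0])
M=R.from_rotvec(bot.read_state()['orientation']).as_matrix();print(M)
h=np.array(bot.get_calibration('wrist')['hand_eye'])
E
```

```text
bottle cap [0.5534 0.0082 0.1   ]
pot [ 0.565  -0.1064  0.074 ]
stand [ 0.5533 -0.0522  0.013 ]
tray corners [0.6345 0.4129 0.02  ]
 [0.6387 0.2598 0.02  ]
 [0.3863 0.2503 0.02  ]
 [0.3797 0.3956 0.02  ]
dish L [ 0.4928 -0.2674  0.048 ]
dish R [ 0.4973 -0.5622  0.048 ]
cab [0.7704 0.0657 0.096 ]
 [ 0.785 -0.137  0.096]
 [ 0.6575 -0.1392  0.096 ]
 [0.6436 0.0551 0.096 ]
[[-0.897   0.442  -0.001 ]
 [ 0.442   0.897  -0.0015]
 [ 0.0002 -0.0018 -1.    ]]
```

```bash
python3 - <<'E'
import cv2
a=cv2.imread('pics/top0.png')[120:300,170:520]
cv2.imwrite('pics/top0c.png',cv2.resize(a[0:125,100:230],None,fx=6,fy=4.8,interpolation=cv2.INTER_CUBIC)[:600,:800])
E
python3 - <<'E'
from h import *
for nm,p in [('w1',(0.52,-0.05,0.27))]:
    bot.goto(p,down(np.pi+0.07)); bot.dwell(.3); s=bot.read_state(); im=bot.get_image('wrist')
    cv2.imwrite(f'pics/{nm}.png',im[:,:,::-1]); np.save(nm+'.npy',s,allow_pickle=True); print(s['tcp_pos'],s['joint_pos'],s['t'])
E
```

```text
[ 0.52005412 -0.04962213  0.26995956] [-2.46184741e-01 -5.06386775e-02  1.74278086e+00  4.24443945e-05
  1.44953539e+00 -1.88761185e+00] 2.7417
```

View pics/w1.png

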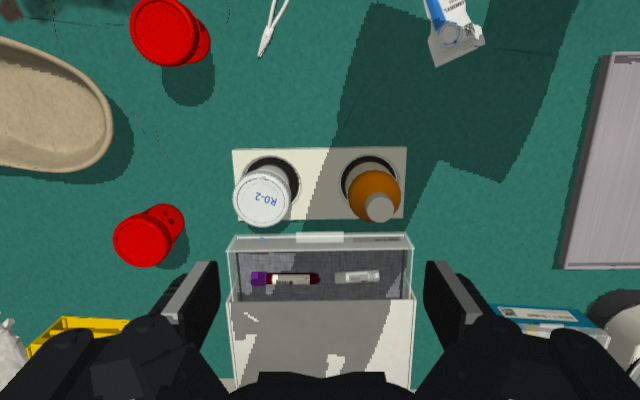

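The wrist view shows:
- Stand corners: (233,149), (407,147), (406,218) and (233,221).
- Pot lid at (262,199) and bottle cap at (379,208).
- Tab at (320,237).
- Vial from (251,278), the purple cap end, to (319,279).
- Cryovial at (357,277).
- Front edge of the cabinet top on rows 300–303.

```bash
python3 - <<'E'
from h import *
np.set_printoptions(precision=4,suppress=True)
s=np.load('w1.npy',allow_pickle=True).item(); K=cam('wrist',s); im=cv2.imread('pics/w1.png'); hsv=cv2.cvtColor(im,cv2.COLOR_BGR2HSV)
st=ray(K,[(233,149),(407,147),(406,218),(233,221)],.013); print('stand',st.tolist(),st.mean(0))
def reg(mask,box):
    x0,y0,x1,y1=box; m=np.zeros_like(mask); m[y0:y1,x0:x1]=mask[y0:y1,x0:x1]
    n,l,S,c=cv2.connectedComponentsWithStats(m); i=1+np.argmax(S[1:,4]); return (l==i).astype(np.uint8),S[i],c[i]
w=((hsv[...,1]<40)&(hsv[...,2]>200)).astype(np.uint8)
m,S,c=reg(w,(225,165,300,232)); print('lid mask',S,c)
cn=cv2.findContours(m,0,1)[0][0]; print(cv2.minEnclosingCircle(cn))
cap=ray(K,[(379,208)],.1); print('cap',cap)
cc,r=cv2.minEnclosingCircle(cn)
print('pot',ray(K,[cc],.074), 'r mm', r/K[0]*(K[3][2]-.074)*1000)
am=((hsv[...,0]>5)&(hsv[...,0]<20)&(hsv[...,1]>150)).astype(np.uint8); m,S,c=reg(am,(335,150,410,230)); print('amber',S,c,ray(K,c,.055))
e=ray(K,[(230,303),(411,300)],.096); print('cab front edge',e.tolist(),np.linalg.norm(e[0]-e[1]))
print('tab',ray(K,[(320,237)],.078)); print('panel top',ray(K,[(228,248),(412,244)],.092))
dk=((hsv[...,0]>125)&(hsv[...,1]>60)).astype(np.uint8); m,S,c=reg(dk,(240,262,330,295)); print('vial',S,c)
rect=cv2.minAreaRect(cv2.findContours(m,0,1)[0][0]);print(rect,ray(K,[(S[0],S[1]+S[3]/2),(S[0]+S[2],S[1]+S[3]/2),rect[0]],.076))
cv2.imwrite('pics/w1c.png',cv2.resize(im[140:310,220:420],None,fx=3.5,fy=3.5,interpolation=cv2.INTER_CUBIC))
E
```

```text
stand [[0.5206105420059336, -0.15102274350579706, 0.013000000000000012], [0.504381730525444, 0.04634570082898375, 0.013000000000000012], [0.590300410298727, 0.05762379912667675, 0.013000000000000012], [0.6089632811902268, -0.15152447388191634, 0.013000000000000012]] [ 0.5561 -0.0496  0.013 ]
lid mask [ 233  174   55   52 1956] [260.1917 199.9443]
((260.1248474121094, 199.63453674316406), 27.518009185791016)
cap [[0.5498 0.0061 0.1   ]]
pot [[ 0.5583 -0.1095  0.074 ]] r mm 26.364422946394658
amber [ 348  170   53   52 1474] [371.6208 190.3365] [[0.5462 0.0049 0.055 ]]
cab front edge [[0.6665082324127958, -0.13524570755515053, 0.09599999999999997], [0.6496740734289139, 0.052279878813020327, 0.09599999999999997]] 0.18827967083947464
tab [[ 0.5933 -0.0464  0.078 ]]
panel top [[ 0.6054 -0.1377  0.092 ]
 [ 0.5881  0.0451  0.092 ]]
vial [250 271  35  15 295] [260.8847 277.861 ]
((267.0, 278.0), (14.0, 34.0), 90.0) [[ 0.6483 -0.1185  0.076 ]
 [ 0.6456 -0.0807  0.076 ]
 [ 0.6464 -0.1001  0.076 ]]
```

View pics/w1c.png

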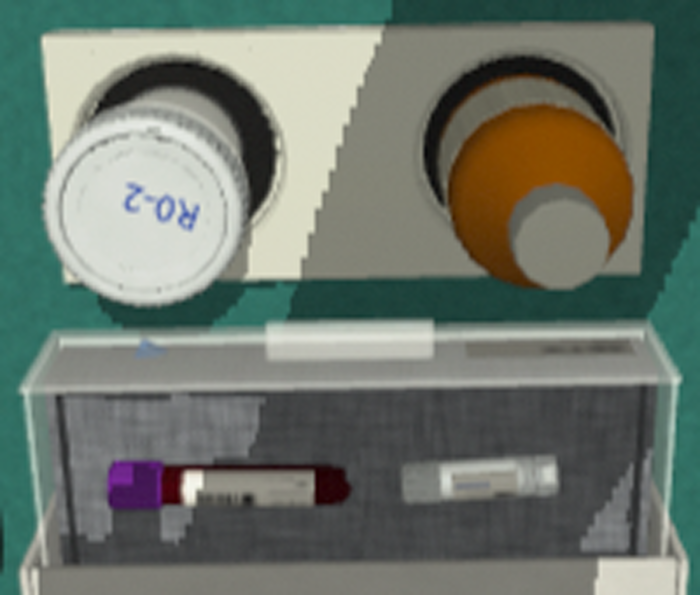

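The crop agrees with the given sizes: the lid is about 60 mm, the cabinet about 200 mm, and the drawer is about 58 mm open. Next I'll refine the jar centres and move the pot.

```bash
cat >> h.py <<'E'
YAW=np.pi+0.088
def pick(p,z,sq,clear=0.16,yaw=YAW,fl=12,op=0.085):
    o=down(yaw); bot.grip(op); bot.goto([p[0],p[1],clear],o)
    hit=bot.move_l([p[0],p[1],z],feed=.12,force_limit=fl); bot.grip(0.0,sq); bot.dwell(.15)
    s=bot.read_state(); print('pick hit',hit,s['tcp_pos'],'gap',s['finger_gap'],'F',s['gripper_force'],'t',s['t'])
def place(p,z,clear=0.16,yaw=YAW,via=None,fl=6,over=.003):
    o=down(yaw); t=bot.read_state()['tcp_pos']; bot.move_l([t[0],t[1],clear],feed=.2); print('held gap',bot.read_state()['finger_gap'])
    for v in (via or []): bot.goto([*v,clear],o)
    bot.goto([p[0],p[1],clear],o); bot.move_l([p[0],p[1],z+.02],feed=.2)
    hit=bot.move_l([p[0],p[1],z-over],feed=.04,force_limit=fl); s=bot.read_state(); print('place hit',hit,s['tcp_pos'],s['ft_force'])
    bot.grip(0.085); bot.dwell(.2); bot.move_l([p[0],p[1],clear],feed=.2); print('t',bot.read_state()['t'])
E
python3 - <<'E'
from h import *
np.set_printoptions(precision=4,suppress=True)
s=np.load('w1.npy',allow_pickle=True).item(); K=cam('wrist',s)
c=lambda x,y:(x/3.5+220-.36,y/3.5+140-.36)
pot=ray(K,[c(145.5,205)],.073)[0]; b1=ray(K,[c(560,238)],.1)[0]; b2=ray(K,[c(541,197)],.063)[0]
st=ray(K,[c(42,35),c(654,25),c(640,275),c(65,283)],.013); ctr=st.mean(0); v=np.array([-.088,.996])*.058
print(pot,b1,b2,st,'wells',ctr[:2]-v,ctr[:2]+v)
if np.linalg.norm(pot[:2]-(ctr[:2]-v))<.012:
    pick(pot,.038,30); place((.565,.33),.046)
    bot.dwell(.01); cv2.imwrite('pics/p1.png',bot.get_image('top')[:,:,::-1])
E
```

```text
[ 0.5571 -0.1085  0.073 ] [0.5494 0.0067 0.1   ] [0.5497 0.0069 0.063 ] [[ 0.5215 -0.1526  0.013 ]
 [ 0.5042  0.0457  0.013 ]
 [ 0.5909  0.0534  0.013 ]
 [ 0.6079 -0.1452  0.013 ]] wells [ 0.5612 -0.1074] [0.551  0.0081]
pick hit False [ 0.5578 -0.1088  0.0391] gap 0.05716575681208723 F 32.395569794025505 t 5.2833
held gap 0.057181979352388085
place hit True [0.5642 0.3297 0.0421] [-1.2454 -0.5148  5.6383]
t 10.2083
```

```bash
python3 - <<'E'
from h import *
pick((.5497,.0069),.033,35,clear=.18); place((.455,.325),.038,clear=.2)
bot.move_l([.455,.325,.25]); bot.goto([.50,-.05,.27],down(YAW)); bot.dwell(.2)
a=bot.get_image('top')[170:300,150:420,::-1]; s=bot.read_state(); np.save('w2.npy',s,allow_pickle=True); w=bot.get_image('wrist')[:,:,::-1]
cv2.imwrite('pics/w2.png',w)
cv2.imwrite('pics/w2m.png',np.vstack([cv2.resize(w[130:310,200:440],(640,480)),cv2.resize(a,(640,120*1))]))
E
```

```text
pick hit False [0.55049315 0.0068402  0.03390793] gap 0.05483702921566952 F 37.95535231009126 t 13.6333
held gap 0.0545469661208313
place hit True [0.45483851 0.32485109 0.03682758] [-0.33424067 -0.18669236  4.55747064]
t 18.85
```

View pics/w2.png

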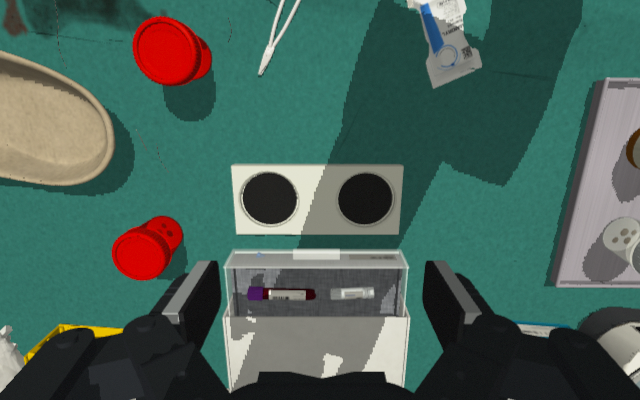

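Both jars stand on the tray and the wells are empty, at (269,198) and (366,198). The tab is at (317,255) and the vial runs from 249 to 315 at row 294. Next I'll measure precisely and pull the drawer.

```bash
python3 - <<'E'
from h import *
np.set_printoptions(precision=4,suppress=True)
s=np.load('w2.npy',allow_pickle=True).item(); K=cam('wrist',s); im=cv2.imread('pics/w2.png'); g=cv2.cvtColor(im,cv2.COLOR_BGR2GRAY)
m=(g[165:235,233:402]<50).astype(np.uint8)
for c in cv2.findContours(m,0,1)[0]:
    if cv2.contourArea(c)>500:
        e=cv2.fitEllipse(c); uv=np.array(e[0])+(233,165); print('well',uv,e[1],ray(K,uv,.010))
hsv=cv2.cvtColor(im,cv2.COLOR_BGR2HSV)
w=(g[244:264,280:352]>205).astype(np.uint8); print('tab', [cv2.boundingRect(c) for c in cv2.findContours(w,0,1)[0] if cv2.contourArea(c)>20])
print('tab mid',ray(K,[(293,255),(341,255),(317,255)],.078))
print('cab',ray(K,[(223,318),(409,318)],.096), 'panel',ray(K,[(223,265),(408,265)],.092))
sub=hsv[284:304,240:325]; v=((sub[...,1]>70)&((sub[...,0]>125)|(sub[...,0]<10))).astype(np.uint8)
pts=np.argwhere(v)[:,::-1]; print('vial px',pts.min(0)+(240,284),pts.max(0)+(240,284)); print(ray(K,[(248.5,294),(315.5,294.5)],.075))
cv2.imwrite('pics/w2c.png',cv2.resize(im[240:330,210:420],None,fx=3.8,fy=3.8,interpolation=cv2.INTER_CUBIC))
E
```

```text
well [364.7338 198.2831] (49.23575210571289, 52.64433670043945) [[0.5487 0.0069 0.01  ]]
well [269.1305 198.0464] (48.686344146728516, 52.1245231628418) [[ 0.5587 -0.1073  0.01  ]]
tab [(0, 6, 60, 6)]
tab mid [[ 0.5963 -0.071   0.078 ]
 [ 0.5918 -0.0208  0.078 ]
 [ 0.5941 -0.0459  0.078 ]]
cab [[ 0.6673 -0.1391  0.096 ]
 [ 0.6498  0.0568  0.096 ]] panel [[ 0.6066 -0.1405  0.092 ]
 [ 0.5898  0.0467  0.092 ]]
vial px [247 286] [315 300]
[[ 0.6498 -0.1168  0.075 ]
 [ 0.6438 -0.0433  0.075 ]]
```

View pics/w2c.png

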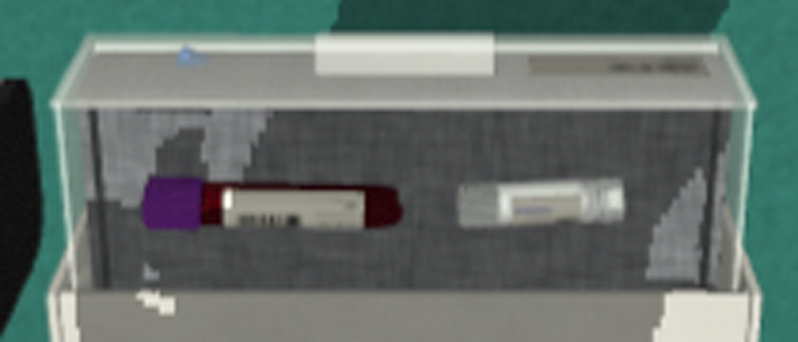

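```bash
python3 - <<'E'
from h import *
np.set_printoptions(precision=4,suppress=True)
d=np.array([-np.cos(.089),-np.sin(.089)])
t=np.array([.594,-.0463])+d*.008
o=down(YAW); bot.grip(.085); bot.goto([*t,.13],o)
print('hit',bot.move_l([*t,.056],feed=.1,force_limit=8)); bot.grip(0,25); bot.dwell(.15)
s=bot.read_state(); print(s['tcp_pos'],s['finger_gap'],s['gripper_force'],s['ft_force'])
q=t+d*.034
print('stop',bot.move_l([*q,.056],feed=.05,force_limit=12)); s=bot.read_state(); print(s['tcp_pos'],s['ft_force'],s['finger_gap'],(s['tcp_pos'][:2]-t)@d)
bot.dwell(.3); e=s['tcp_pos']; bot.grip(.085); bot.dwell(.2); bot.move_l([e[0],e[1],.27],feed=.25)
s=bot.read_state(); np.save('w3.npy',s,allow_pickle=True); w=bot.get_image('wrist')[:,:,::-1]; cv2.imwrite('pics/w3.png',w); print(s['t'])
bot.goto([.47,-.40,.25],down(YAW)); bot.dwell(.2); s=bot.read_state(); np.save('w4.npy',s,allow_pickle=True); w4=bot.get_image('wrist')[:,:,::-1]; cv2.imwrite('pics/w4.png',w4)
cv2.imwrite('pics/w34.png',np.vstack([cv2.resize(w[200:360,210:430],(480,350)),cv2.resize(w4,(400,250))[:, :].copy() if 0 else cv2.copyMakeBorder(cv2.resize(w4,(400,250)),0,0,0,80,cv2.BORDER_CONSTANT)])); print(s['t'])
E
```

```text
hit False
[ 0.5867 -0.0471  0.0569] 0.04856849301205591 25.49536406993866 [-0.9233  0.3734  6.3922]
stop True
[ 0.5585 -0.0496  0.057 ] [ 4.5419  1.5611 -0.3303] 0.048351944178196854 0.02762489492928835
25.9917
27.6
```

View pics/w34.png

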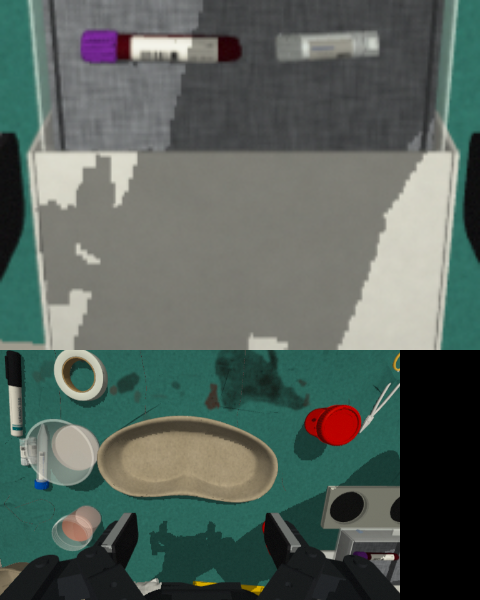

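The drawer is out at its stop: the pull ended on force after 27.6 mm, making about 85 mm in all. The vial now runs from px 247 to 321 at row 222. The dish floor is centred near px (298,174).

```bash
python3 - <<'E'
from h import *
np.set_printoptions(precision=4,suppress=True)
s=np.load('w3.npy',allow_pickle=True).item(); K=cam('wrist',s); im=cv2.imread('pics/w3.png'); hsv=cv2.cvtColor(im,cv2.COLOR_BGR2HSV)
sub=hsv[208:238,235:330]; v=((sub[...,1]>90)&((sub[...,0]>125)|(sub[...,0]<10))).astype(np.uint8)
v=cv2.morphologyEx(v,cv2.MORPH_OPEN,np.ones((3,3))); pts=np.argwhere(v)[:,::-1]+(235,208)
a,b=pts.min(0),pts.max(0); print(a,b)
red=[pts[np.abs(pts[:,0]-x)<6] for x in (pts[:,0].min()+6,pts[:,0].max()-6)]
ends=[((r.min(0)+r.max(0))/2) for r in red]; print(ends)
E=ray(K,[(a[0]-.5,ends[0][1]),(b[0]+.5,ends[1][1])],.075); L=np.linalg.norm(E[0]-E[1]); c=E.mean(0); ax=(E[1]-E[0])/L; yaw=np.arctan2(ax[1],ax[0])
print('vial',E,L,c,np.degrees(yaw))
s4=np.load('w4.npy',allow_pickle=True).item(); K4=cam('wrist',s4); D=ray(K4,[(298,174),(195,174),(400,174)],.009); rim=ray(K4,[(157,178),(444,186),(288,109),(300,240)],.048); print('dish',D,rim)
if abs(L-.075)<.006 and abs(np.degrees(yaw)-95)<8:
    o=down(yaw); bot.goto([c[0],c[1],.17],o); bot.grip(.04)
    print('hit',bot.move_l([c[0],c[1],.0715],feed=.08,force_limit=6)); print(bot.read_state()['tcp_pos'])
    bot.grip(0,20); bot.dwell(.15); bot.move_l([c[0],c[1],.2],feed=.15)
    q=bot.read_state(); print('gap',q['finger_gap'],q['gripper_force'],q['t'])
    cv2.imwrite('pics/w5.png',np.hstack([bot.get_image('wrist')[:,:,::-1]]))
E
```

```text
[247 214] [320 228]
[array([253., 221.]), array([314.5, 222. ])]
vial [[ 0.6206 -0.1211  0.075 ]
 [ 0.6151 -0.0457  0.075 ]] 0.07557377584146885 [ 0.6179 -0.0834  0.075 ] 94.17731324983114
dish [[ 0.492  -0.4239  0.009 ]
 [ 0.5023 -0.5386  0.009 ]
 [ 0.4818 -0.3103  0.009 ]] [[ 0.4988 -0.5634  0.048 ]
 [ 0.4812 -0.2736  0.048 ]
 [ 0.4194 -0.436   0.048 ]
 [ 0.5541 -0.415   0.048 ]]
hit False
[ 0.6185 -0.0835  0.0723]
gap 0.011996820940547449 22.901316583156586 32.9167
```

```bash
python3 - <<'E'
from h import *
np.set_printoptions(precision=4,suppress=True)
o=down(np.radians(94.2)); p=[.488,-.42]
bot.goto([*p,.16],o); print('gap',bot.read_state()['finger_gap']); bot.move_l([*p,.035],feed=.2)
print('hit',bot.move_l([*p,.0145],feed=.04,force_limit=4)); print(bot.read_state()['tcp_pos'])
bot.grip(.035); bot.dwell(.2); bot.move_l([*p,.2],feed=.25); bot.grip(0,30); bot.dwell(.2)
d=np.array([np.cos(.089),np.sin(.089)]); tab=np.array([.5664,-.0488]); a=tab-d*.045
cv2.imwrite('pics/d1.png',bot.get_image('wrist')[:,:,::-1])
bot.goto([*a,.16],down(YAW)); bot.move_l([*a,.062],feed=.15); b=tab+d*(.085-.006-.011+.010)
print('shut hit',bot.move_l([*b,.062],feed=.06,force_limit=10)); s=bot.read_state(); print(s['tcp_pos'],s['ft_force'],(s['tcp_pos'][:2]-tab)@d)
bot.dwell(.2); bot.move_l([*(s['tcp_pos'][:2]-d*.05),.062],feed=.15); bot.move_l([*(s['tcp_pos'][:2]-d*.07),.27],feed=.25); bot.grip(.085)
bot.dwell(.1); s=bot.read_state(); np.save('w6.npy',s,allow_pickle=True); w=bot.get_image('wrist')[:,:,::-1]; cv2.imwrite('pics/w6.png',w); print(s['t'])
v=cv2.imread('pics/d1.png'); cv2.imwrite('pics/w6m.png',np.vstack([cv2.resize(w,(480,300)),cv2.resize(v,(480,300))]))
E
```

```text
gap 0.011903522402825164
hit False
[ 0.4879 -0.4199  0.0143]
shut hit True
[ 0.6336 -0.0427  0.061 ] [ 0.5194 -0.3386 -1.0342] 0.06743219280918554
44.3083
```

View pics/w6m.png

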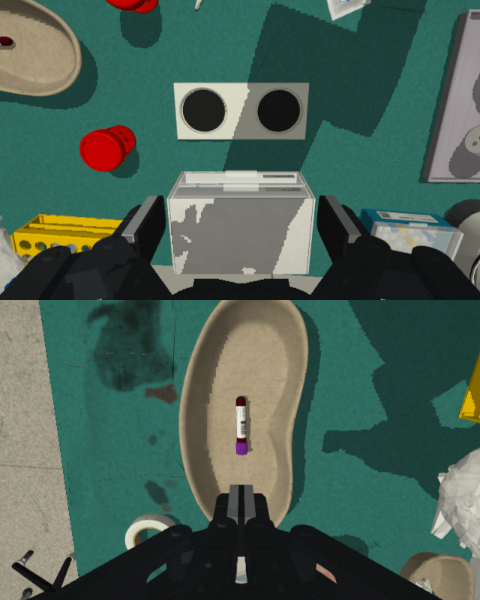

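```bash
python3 - <<'E'
import cv2
a=cv2.imread('pics/w6.png')[215:285,215:430]; cv2.imwrite('pics/w6c.png',cv2.resize(a,None,fx=3.7,fy=3.7,interpolation=cv2.INTER_CUBIC))
E
```

```text
(no output)
```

View pics/w6c.png

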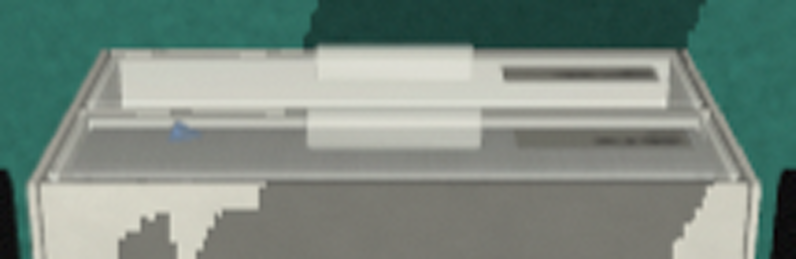

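The vial lies in the dish. The drawer panel is flush with the cabinet front and its tab lines up over the lower one, so it is shut. Next the jars go back.

```bash
python3 - <<'E'
from h import *
pick((.4548,.3249),.0365,35,clear=.19); place((.5500,.0069),.0335,clear=.19)
pick((.5642,.3297),.0415,30,clear=.16); place((.5577,-.1085),.0385,clear=.21)
bot.goto([.50,-.05,.27],down(YAW)); bot.dwell(.3); s=bot.read_state(); np.save('w7.npy',s,allow_pickle=True); w=bot.get_image('wrist')[:,:,::-1]; cv2.imwrite('pics/w7.png',w); print(s['t'])
E
```

```text
pick hit False [0.45545591 0.3251881  0.03733873] gap 0.05453821287758467 F 38.01933720940724 t 48.025
held gap 0.05456243916944245
place hit True [0.55026473 0.00681562 0.03412426] [-0.75445331  0.1445719   3.85977781]
t 53.0833
pick hit False [0.56508835 0.33002366 0.04273603] gap 0.05720944814943518 F 32.56675526703475 t 56.2
held gap 0.05723406289819218
place hit True [ 0.5579817  -0.1087628   0.03948578] [ 0.83841765 -2.13653891  2.84533891]
t 61.7917
62.5833
```

View pics/w7.png

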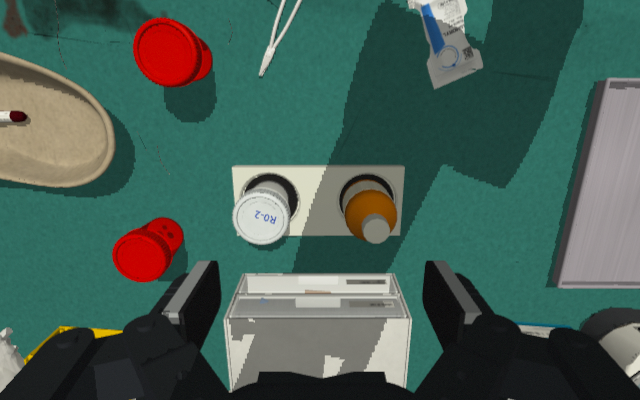

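Both jars stand upright in their wells (lid at (262,216), cap at (377,231)), and the drawer is shut. I'll check the positions numerically, then hand in.

```bash
python3 - <<'E'
from h import *
K=cam('wrist',np.load('w7.npy',allow_pickle=True).item())
p=ray(K,(262,216),.073)[0]; b=ray(K,(376.5,231),.1)[0]
e=[np.hypot(*(p-[.5571,-.1085,.073])[:2]),np.hypot(*(b-[.5494,.0067,.1])[:2])]; print(p,b,e)
if max(e)<.008: print(bot.finish_job())
E
```

```text
[ 0.55597517 -0.1069643   0.073     ] [0.55114579 0.00639107 0.1       ] [np.float64(0.0019035836927761456), np.float64(0.0017729096325175906)]
the job is handed in; nothing more can be done
None
```

I handed the job in at about 63 s of the 141 s allowed: the vial is in the kidney dish, the drawer is shut with the cryovial left untouched in it, and both jars are back in their own wells within about 2 mm of where they started. The verdict was not shown to me.

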